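# Stand the drive case up and hold the code reader over its label

### The job

Take the orange drive case that lies flat, stand it upright on its short thin end in the middle of the black plate, with the coded label on top, and let go of it. Then draw the hand-held code reader up out of its holder, turn it so that its window looks straight down, and finish holding it still in the gripper with the window about 8 cm above the middle of the label, aimed at it, touching nothing else. Leave the other things on the table where they are.

Things in the scene. Friction and masses are not known exactly. Their poses are not given: they have to be found in the camera images.
- case: orange rigid drive case, a block 110 x 58 x 30 mm (x, y, z of its own frame), about 0.2 kg, at first lying flat on the table. Origin: centre of its large underside. x: along its length towards the end that carries the label; y: across its 58 mm width; z: up while it lies flat. Standing as asked, x points up
- case_label (a point): centre of the case's label: white with black bars, on the 58 x 30 mm end face at the case's +x end (case frame: x 55, y 0, z 15 mm). Same axes as the case
- pad: fixed black plate with yellow corner marks, 130 x 130 x 3 mm, flat on the table. Origin: centre of its underside; its top is 3 mm above that
- holder: fixed reader stand: black foot 100 x 100 x 20 mm with a white upright rectangular sleeve on it, open at the top, 52 x 46 mm outside, its bore 40 (x) x 34 (y) mm, reaching from 20 mm (bore floor) to 80 mm above the table. Origin: centre of the foot's underside, z up, x away from where the reader looks
- scanner: loose pistol-shaped code reader, 0.18 kg, at first stands in the holder, foot on the bore floor. Origin: centre of the handle's foot; z up the handle; nose to -x. Black handle 34 (x) x 28 (y) x 125 mm. Head grey, yellow nose: block 100 long x 44 wide (y, flat sides to grip) x 36 mm, centred at x -5, z 135 mm, drooping 25 degrees: nose along (-0.906, 0, -0.423)
- window (a point): the reader's window: dark red face at the nose end of the head, at x -51, y 0, z 113.5 mm in the reader's frame. Its x axis is the looking direction, out of the window along the head; z is the top side of the head
- blue_case: bystander: blue drive case 110 x 58 x 30 mm, lying flat beyond the middle. Origin: centre of its underside
- label_roll: bystander: white ring-shaped label roll, 80 mm across, 50 mm tall. Origin: centre of its underside
- pen_cup: bystander: grey cup, 74 mm across, 90 mm tall. Origin: centre of its underside
- stapler: bystander: red and black stapler, 130 x 34 x 42 mm. Origin: centre of its underside
- clip_tray: bystander: small open blue tray, 110 x 80 x 35 mm. Origin: centre of its underside
There are look-alikes about, which are no part of the job. Of the things like the case, leave any that is green; of the rest the larger one is meant.

How it is judged (in metres and radians):
On the way, in this order (a step that is already met when the one before it is completed fails the run):
1. the orange case stands on its end on the plate, label up, let go (angle between case's own x axis and vertical below 0.12 rad and horizontal distance between case_label and pad below 0.05 m and height (world z) of case_label between 0.106 and 0.12 m and contact force between case and the fingers below 0.05 N and linear speed of case below 0.02 m/s), for 0.3 s.
2. the reader is drawn clear of the holder, held by the fingers (z of scanner in the frame of holder above 0.085 m and contact force between scanner and the fingers above 1 N and contact force between scanner and holder below 0.05 N), for 0.2 s.
At the end, for the whole second after the job is handed in: Case upright within 7 deg, label up within 50 mm of the plate's centre, released, still. Reader held still by the fingers alone, foot over 140 mm and window over 145 mm high, looking down within 20 deg; label 35 to 150 mm before the window, within 30 mm either way of its line of sight (all of step 1 and contact force between scanner and the fingers above 1 N and contact force between scanner and holder below 0.05 N and contact force between scanner and case below 0.05 N and contact force between scanner and pad below 0.05 N and angle between window's own x axis and vertical above 2.79 rad and x of case_label in the frame of window between 0.035 and 0.15 m and height (world z) of window above 0.145 m and height (world z) of scanner above 0.14 m and linear speed of scanner below 0.03 m/s and y of case_label in the frame of window between -0.03 and 0.03 m and z of case_label in the frame of window between -0.03 and 0.03 m); the arm keeps its last pose, push and grip.
It fails at once if the blue case is pushed away (over 40 mm) (distance of blue_case from where it was at the start of the episode above 0.04 m).
It fails at once if the label roll is pushed away (over 40 mm) (distance of label_roll from where it was at the start of the episode above 0.04 m).
It fails at once if the pen cup is pushed away (over 40 mm) (distance of pen_cup from where it was at the start of the episode above 0.04 m).
It fails at once if the stapler is pushed away (over 40 mm) (distance of stapler from where it was at the start of the episode above 0.04 m).
It fails at once if the clip tray is pushed away (over 40 mm) (distance of clip_tray from where it was at the start of the episode above 0.04 m).
It also fails if it takes over 72 s, if anything falls off the work surface, if the arm or the gripper's body presses on something with over 40 N, if the wrist force passes 120 N, or if a joint passes its speed limit or range.

### The arm

A 6-joint arm with a two-finger parallel gripper is mounted at the origin on the work surface. World frame = base frame: x ahead of the robot, y to its left, z up, the work surface at z = 0. Lengths are in mm, angles in rad, forces in N, time in s.
With the tool pointing down it reaches from about 300 to 775 mm from the base axis. Payload 14.6 kg.
Tool frame: the origin (TCP) lies between the finger pads; the fingertips stand 8 mm ahead of it and the grasp point (between the pads) lies 11 mm behind it; z points along the fingers, y is the direction in which the jaws open and shut (so a half turn about z gives the same grasp; the last joint's range is limited). The gripper opens to 94 mm and grips with 3 to 60 N. Pads are 16 mm wide; open, the fingers measure 119 mm over their backs; the gripper's body (75 mm by 177 mm) begins 78 mm behind the grasp point.
Start: joints at [-1.338, 0.3, 1.521, -0, 1.321, -0.067], TCP at [162.424, -525.46, 213.446] pointing down, gripper open.
Joint ranges: [-3.03, 3.03], [-0.79, 2.21], [0.23, 2.52], [-1.04, 4.18], [0, 3.07], [-2.55, 2.55]. Speed limits (rad/s): [2.22, 2.22, 2.57, 3.14, 3.14, 3.14].

### API

Orientations are given as [roll, pitch, yaw] about the fixed x, y, z axes, in that order (R = Rz(yaw) Ry(pitch) Rx(roll)).
In Python, from cell import manip gives the robot as it stands. The module is installed in compiled form; this text tells all that it offers.
- The arm moves only by the tool send_rows, never from a script. Its argument "series" is a list that holds one entry, the list of rows, each a list of 5 numbers: the opening, from 0 (shut) to 1 (fully open), then the shift along the tool's x, y, z in mm, then the turn about the tool's z in degrees. In form: [[[gripper, dx, dy, dz, roll], ...]]. A call has 1 to 10 rows; each row is the pose to reach, as a shift and turn from the pose commanded when the call began, along the tool's axes at that moment; what a row does not reach only later rows make up. A row lasts 1/10 s, in which the tool goes at most 50 mm and 8.59 degrees, less where a joint would pass 70% of its speed; a pose out of reach is approached as far as the arm can. A call with a gripper value outside its range is refused whole. The fingers move at their own pace and stop on an object; "newtons" is the grip in N (left out, the last holds). Time passes only in rows, so rows that repeat a pose let the fingers close. It gives the time, the measured TCP pose, the force and the opening at its end, in the units of the state.
- manip.read_state(): the state, without advancing time (a new reading comes with each control period).
- manip.camera(name): name is "scene" or "top" or "wrist"; returns a dict with "img" (400x640x3 uint8, red, green, blue), "vfov" (degrees; the focal length in pixels is half the picture's height over the tangent of half this angle, whatever the lens; pixels are square), "cx", "cy" (the principal point, pixels), "pose" (4x4, takes a point from camera to world coordinates); the wrist camera has in their place "T_tool_cam" (4x4, takes a point from camera to tool coordinates, whose origin is the TCP and whose axes are the flange's). Camera axes: x right, y down, z forward; pixel columns grow to the right and rows downward; lengths in mm; the calibration is good to about 2 mm. The wrist camera is an equidistant fisheye: a pixel r from the principal point sees the ray r / f radians off the axis. A picture is of the moment at which its call begins: read the wrist's pose just before it. There is no depth.
- manip.sign_off(): hands the job in, once; it reports no verdict.
Trained networks look in a picture, given as the dict that the camera call returned (one of the last four; its "shot" number tells which), for a name from the list of things; names that differ only in an ending like _2 or _b are one class to them, and where a whole thing is asked for, a point or a joint stands for the part that bears it (a point fixed in the world has none). Each returns a list of dicts, best first, with "conf" (0 to 1); they miss things now and then, are a little off and sometimes report something else, mostly with a low value. They report only what shows in the picture. A call takes as long as a camera call. They do not tell look-alikes from the thing itself.
- manip.find_in(target, picture): "rect" ([left, top, width, height] in pixels, round what is visible of it).
- manip.silhouettes(target, picture): "pixels" (400x640 bool, what is visible of it) and "rect" ([left, top, width, height] in pixels, round what is visible of it).
The state is a dict: "clock": time; "joints": joint angles; "qd": joint speeds; "effort": joint torques, N m; "eef_pos": TCP position; "eef_rot": TCP orientation; "wrist_force": force on the tool from outside, world axes, zero at the start; "moment": the same for the moment, N m; "finger_gap": finger opening in mm.
Only numpy, scipy, OpenCV 4.12 (cv2) and the standard library are available. Lean on these libraries where they do the work, as an engineer would, in place of code of your own. Each camera call takes 0.05 s, during which the arm holds its last target. There are 200 camera calls.

## Working session

There is one attempt and no reset: what is moved stays moved. The work goes in short steps, Python scripts to look and compute and a tool call to move; the robot and the scene stay as the last step left them, time stands still between calls to the robot, and variables do not carry over. Pictures are saved under pics/ and viewed, about 8 in all and at most 12, crops included, and the job is handed in when it is done.

Besides the shell and the picture viewer there is one more tool, called by a JSON object that holds its "name" and its "arguments". send_rows: Moves the arm, as the interface text tells. Its arguments: {"type":"object","properties":{"series":{"type":"array"},"newtons":{"type":"number"}},"required":["series"]}

```bash
mkdir -p pics; python3 - <<'E'
from cell import manip
import cv2,pickle,numpy as np
print(manip.read_state())
P={}
for n in("scene","top"):
    c=manip.camera(n);P[n]=c
    cv2.imwrite(f"pics/{n}0.png",c["img"][:,:,::-1])
    print(n,c["vfov"],c["cx"],c["cy"],np.round(c["pose"],3).tolist())
    for t in("case","pad","holder","scanner","window","case_label","blue_case"):
        for d in manip.find_in(t,c)[:4]: print(t,d["rect"],round(d["conf"],2))
pickle.dump(P,open("p0.pkl","wb"))
E
```

```text
{'clock': 0.0, 'joints': array([-1.33759829e+00,  3.00491232e-01,  1.52161237e+00,  3.45081267e-06,
        1.32070902e+00, -6.65992218e-02]), 'qd': array([ 0.00023486, -0.00081259, -0.00042811,  0.00125567,  0.0005767 ,
       -0.00015536]), 'effort': array([ 2.47311807e-03, -5.31799042e+01, -3.52732766e+01,  7.09143095e-02,
        2.44248554e-02, -2.98726172e-05]), 'eef_pos': array([ 162.36566114, -525.20589698,  212.86205133]), 'eef_rot': array([-3.14037561e+00, -8.45240951e-05,  2.99796355e-01]), 'wrist_force': array([ 0.48006711, -0.9424164 , -0.39031574]), 'moment': array([ 0.04500694, -0.06171058, -0.00976588]), 'finger_gap': 94.19791857370763}
scene 57.47182898760376 317.3997019933003 204.67214909472708 [[-0.171, 0.8, -0.575, 1147.655], [0.985, 0.141, -0.097, 114.391], [0.004, -0.583, -0.812, 986.385], [0.0, 0.0, 0.0, 1.0]]
case [293.6, 198.3, 34.5, 39.8] 0.71
case [342.8, 204.8, 13.2, 29.8] 0.59
pad [377.7, 205.0, 43.1, 36.3] 0.98
holder [234.9, 182.5, 40.9, 35.5] 0.61
scanner [234.3, 158.6, 28.5, 35.0] 0.56
scanner [301.0, 256.2, 24.2, 37.1] 0.38
window [233.3, 158.9, 32.4
[... 215 characters left out ...]
.0] 0.21
blue_case [302.4, 257.8, 24.2, 38.1] 0.72
top 51.03380819015545 314.3467940201755 195.338461745386 [[0.025, -0.985, 0.171, 281.612], [-1.0, -0.023, 0.012, -13.86], [-0.008, -0.171, -0.985, 1511.743], [0.0, 0.0, 0.0, 1.0]]
case [327.4, 230.4, 17.8, 35.9] 0.94
case [311.7, 186.4, 23.1, 32.0] 0.87
case [275.9, 197.1, 12.7, 22.9] 0.75
pad [227.8, 194.5, 35.2, 35.1] 0.6
pad [308.6, 186.1, 26.5, 33.2] 0.36
holder [357.6, 200.5, 37.5, 31.5] 0.86
scanner [365.2, 195.4, 26.4, 36.2] 0.64
window [369.5, 196.7, 22.8, 32.2] 0.79
case_label [325.8, 231.7, 23.2, 35.3] 0.7
case_label [308.0, 185.2, 24.6, 33.4] 0.67
case_label [282.2, 197.5, 14.0, 25.4] 0.55
blue_case [302.7, 134.5, 15.4, 35.9] 0.57
```

```bash
python3 - <<'E'
import pickle,cv2,numpy as np
P=pickle.load(open("p0.pkl","rb"))
a=P["scene"]["img"][130:330,160:500,::-1];b=P["top"]["img"][100:290,200:440,::-1]
cv2.imwrite("pics/s1.png",cv2.resize(a,None,fx=2.3,fy=2.3,interpolation=2))
cv2.imwrite("pics/t1.png",cv2.resize(b,None,fx=3,fy=3,interpolation=2))
E
```

```text
(no output)
```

View pics/s1.png

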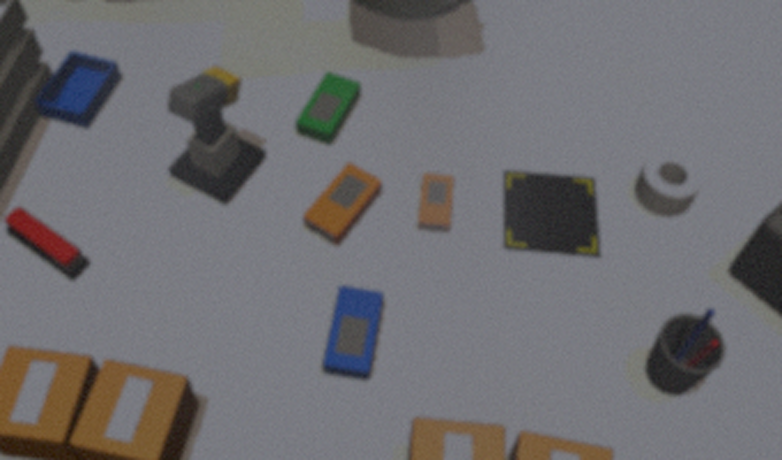

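View pics/t1.png

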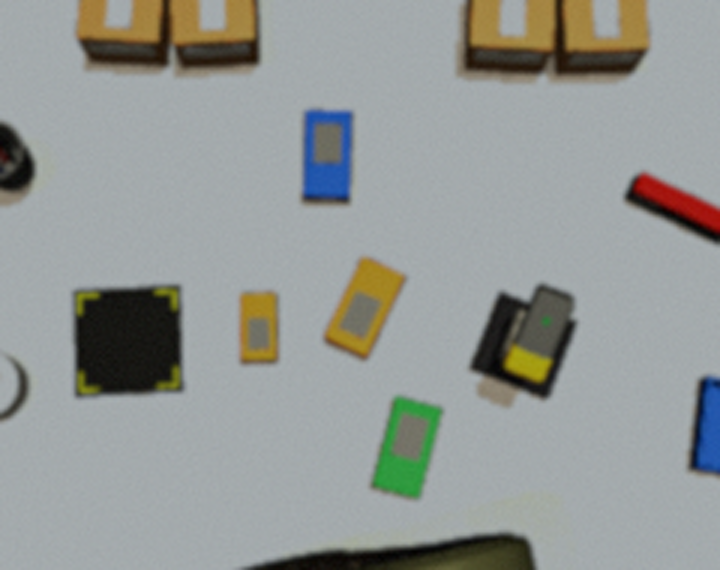

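The scene and top views agree. Things that could be taken for the case, in top-image pixels:
- Large orange case, (322,202).
- Small orange case, (286,209).
- Green case, (336,249).
- Blue case, (309,152).
- Cardboard boxes at the top edge.

I choose the large orange one. The close check will come from the wrist camera, which should also show which end has the label. First I'll get coarse positions.

```bash
cat > h.py <<'E'
import numpy as np,cv2,pickle
from scipy.spatial.transform import Rotation as R
from cell import manip
def rays(c,uv,st=None):
    uv=np.atleast_2d(np.float64(uv)); f=c["img"].shape[0]/2/np.tan(np.radians(c["vfov"])/2)
    d=uv-[c["cx"],c["cy"]]
    if "pose" in c: T=np.array(c["pose"]); v=np.c_[d/f,np.ones(len(d))]
    else:
        r=np.hypot(*d.T); th=r/f; v=np.c_[d*(np.sin(th)/np.maximum(r,1e-9))[:,None],np.cos(th)]
        T=tool(st)@np.array(c["T_tool_cam"])
    return T[:3,3],v@T[:3,:3].T
def tool(st):
    T=np.eye(4);T[:3,:3]=R.from_euler("xyz",st["eef_rot"]).as_matrix();T[:3,3]=st["eef_pos"];return T
def plane(c,uv,z,st=None):
    o,v=rays(c,uv,st); return (o+v*((z-o[2])/v[:,2])[:,None])[:,:2]
def project(c,X,st=None):
    T=np.array(c["pose"]) if "pose" in c else tool(st)@np.array(c["T_tool_cam"])
    p=(np.atleast_2d(X)-T[:3,3])@T[:3,:3]; f=c["img"].shape[0]/2/np.tan(np.radians(c["vfov"])/2)
    if "pose" in c: return p[:,:2]/p[:,2:]*f+[c["cx"],c["cy"]]
    r=np.hypot(p[:,0],p[:,1]); th=np.arctan2(r,p[:,2]); return p[:,:2]*(f*th/np.maximum(r,1e-9))[:,None]+[c["cx"],c["cy"]]
def shot(name,save=None):
    st=manip.read_state(); c=manip.camera(name)
    if save: cv2.imwrite(f"pics/{save}.png",c["img"][:,:,::-1]); pickle.dump((c,st),open(f"{save}.pkl","wb"))
    return c,st
def orangemask(c):
    h=cv2.cvtColor(c["img"],cv2.COLOR_RGB2HSV); return cv2.inRange(h,(8,110,90),(24,255,255))
def toolshift(st,xyz): # world target -> tool-axes shift
    T=tool(st); return T[:3,:3].T@(np.array(xyz)-T[:3,3])
E
python3 - <<'E'
from h import *
P=pickle.load(open("p0.pkl","rb"));c=P["top"]
for n,uv,z in[("case",(322,202),30),("small",(286,209),20),("green",(336,249),30),("blue",(309,152),30),("pad",(243,213.5),3),("holderfoot c",(375,214),20),("nose",(376,221),120),("headrear",(383,199),155)]:
    print(n,plane(c,uv,z).round())
for uv in[(322,186),(335,191.5),(322,218.5),(308.5,213)]: print(plane(c,uv,30).round())
s=P["scene"]
print("scene case",plane(s,(309,218),30).round(),"pad",plane(s,(399,222.5),3).round())
c,st=shot("wrist","w0");print(c["vfov"],c["cx"],c["cy"],np.round(c["T_tool_cam"],3).tolist())
E
```

```text
case [[515. -24.]]
small [[489. 105.]]
green [[350. -76.]]
blue [[699.  28.]]
pad [[471. 262.]]
holderfoot c [[ 478. -214.]]
nose [[ 441. -204.]]
headrear [[ 510. -222.]]
[[574. -22.]]
[[555. -69.]]
[[456. -25.]]
[[475.  24.]]
scene case [[526. -17.]] pad [[475. 267.]]
65.70646984690485 319.0668294533907 203.95351989474838 [[-0.0, -0.957, -0.289, 84.418], [1.0, -0.001, 0.002, -0.789], [-0.002, -0.289, 0.957, -170.729], [0.0, 0.0, 0.0, 1.0]]
```

{"name": "send_rows", "arguments": {"series": [[[1,343,-339,30,-73],[1,343,-339,30,-73],[1,343,-339,30,-73],[1,343,-339,30,-73],[1,343,-339,30,-73],[1,343,-339,30,-73],[1,343,-339,30,-73],[1,343,-339,30,-73],[1,343,-339,30,-73],[1,343,-339,30,-73]]]}}

```text
clock: 1.85
eef_pos: [390.8, -97.7, 183.6]
eef_rot: [3.141, 0.0, 1.578]
wrist_force: [0.8, -0.8, 1.0]
finger_gap: 94.1
```

{"name": "send_rows", "arguments": {"series": [[[1,0,0,0,0],[1,0,0,0,0],[1,0,0,0,0]]]}}

```text
clock: 2.15
eef_pos: [389.7, -101.0, 183.5]
eef_rot: [3.142, 0.0, 1.573]
wrist_force: [0.1, -0.8, -0.4]
finger_gap: 94.3
```

```bash
python3 - <<'E'
from h import *
c,st=shot("wrist","w1");print(st["clock"],st["eef_pos"],st["eef_rot"],st["joints"])
m=orangemask(c);n,l,s,ce=cv2.connectedComponentsWithStats(m)
for i in range(1,n):
    if s[i,4]>300:print(s[i],ce[i].round())
cv2.imwrite("pics/w1b.png",cv2.resize(c["img"][:,:,::-1],None,fx=1.25,fy=1.25))
E
```

```text
2.15 [ 389.73062892 -101.01287583  183.5304587 ] [3.14150277e+00 1.27330168e-04 1.57296116e+00] [-3.44580246e-01 -4.42178955e-03  1.94341810e+00 -9.56186455e-05
  1.20246854e+00 -3.46710664e-01]
[ 373    0   72   32 1421] [412.  16.]
[ 381   77  101   88 3377] [433. 122.]
[ 594  231   46  107 2585] [623. 288.]
```

View pics/w1b.png

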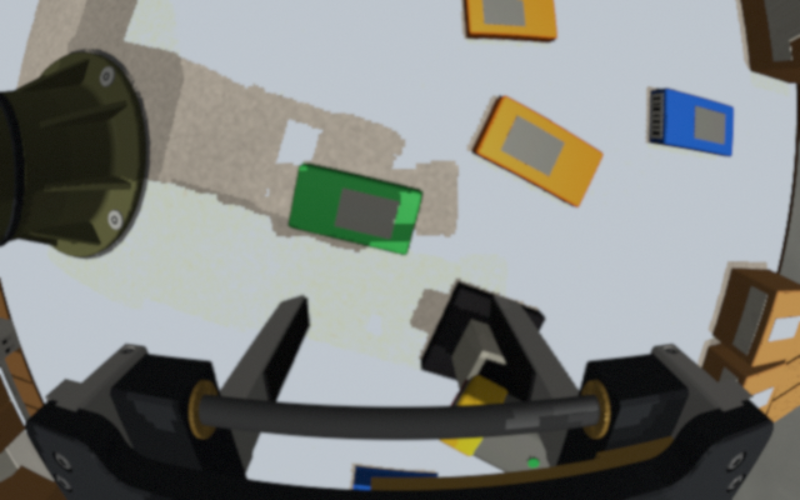

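The wrist view shows the large orange case at pixel (430,120), unmistakably larger than the one at (408,15). Its robot-side end face at (390,100) has no label. On the blue case, the bars sit at the end away from the grey patch. So the orange label should be on the far end, and I'll look from that side.

{"name": "send_rows", "arguments": {"series": [[[1,10,220,0,0],[1,10,220,0,0],[1,10,220,0,0],[1,10,220,0,0],[1,10,220,0,0],[1,10,220,0,0],[1,10,220,0,0],[1,10,220,0,0],[1,10,220,0,0]]]}}

```text
clock: 3.1
eef_pos: [609.3, -90.1, 184.0]
eef_rot: [3.141, 0.0, 1.573]
wrist_force: [-1.2, -0.0, 0.2]
finger_gap: 94.2
```

```bash
python3 - <<'E'
from h import *
c,st=shot("wrist","w2");print(st["clock"],st["eef_pos"],st["eef_rot"])
m=orangemask(c);n,l,s,ce=cv2.connectedComponentsWithStats(m)
for i in range(1,n):
    if s[i,4]>300:print(s[i],ce[i].round())
for t in("case","case_label"):
    for d in manip.find_in(t,c)[:3]: print(t,d["rect"],round(d["conf"],2))
cv2.imwrite("pics/w2b.png",cv2.resize(c["img"][0:260,130:530,::-1],None,fx=2,fy=2,interpolation=2))
E
```

```text
3.1 [609.33868394 -90.09599538 184.0460782 ] [3.14101520e+00 1.34808229e-04 1.57312148e+00]
[ 179    0   70   46 1796] [217.  22.]
[ 529    0   62   30 1330] [563.  11.]
[ 183   89  106   83 3826] [239. 131.]
[ 502  247   68   43 1759] [536. 263.]
[ 588  252   49   80 2042] [612. 289.]
case [181.4, 90.0, 108.4, 82.2] 0.93
case [179.0, 0.0, 73.4, 46.2] 0.86
case [88.1, 149.2, 71.9, 63.4] 0.79
case_label [181.3, 88.4, 112.9, 84.0] 0.78
case_label [178.4, 0.2, 75.5, 49.3] 0.68
case_label [87.1, 149.7, 73.7, 60.6] 0.61
```

View pics/w2b.png

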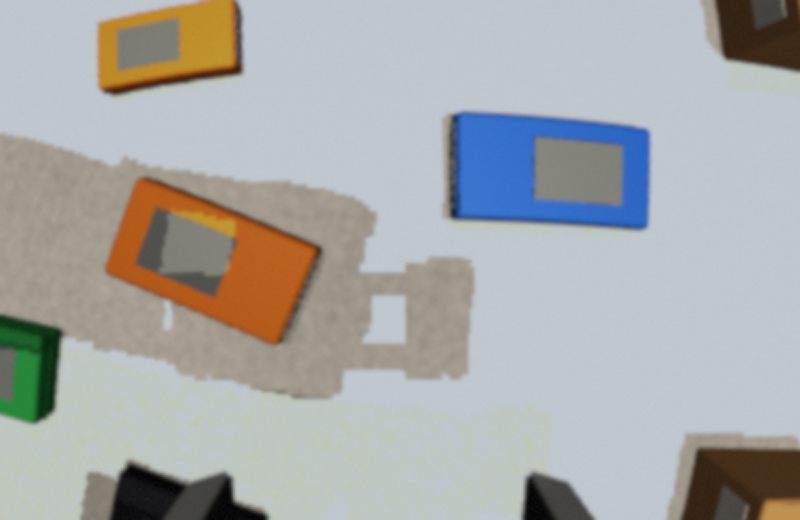

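The far end at crop (300,295), i.e. pixel (280,147), shows a grey barred edge, so the label is there. Now I'll work out the case pose from the top-face corners in both wrist views.

```bash
python3 - <<'E'
from h import *
for n,pts in(("w2",np.array([(143,179),(320,248),(278,344),(107,270)])/2+[130,0]),("w1",np.array([(503,97),(603,155),(578,207),(477,151)])/1.25)):
    c,st=pickle.load(open(n+".pkl","rb")); w=plane(c,pts,30,st)
    a=((w[1]+w[2])-(w[0]+w[3]))/2
    print(n,w.round(1).tolist(),"c",w.mean(0).round(1),"L",np.hypot(*a).round(1),"W",np.hypot(*(w[0]-w[3])).round(1),"yaw",np.degrees(np.arctan2(a[1],a[0])).round(1))
E
```

```text
w2 [[482.1, 25.2], [578.6, -16.5], [555.1, -67.6], [458.3, -23.6]] c [518.5 -20.6] L 105.8 W 54.4 yaw -23.9
w1 [[476.5, 24.6], [575.3, -18.6], [552.7, -68.1], [454.8, -22.9]] c [514.8 -21.3] L 107.8 W 52.2 yaw -24.2
```

{"name": "send_rows", "arguments": {"series": [[[1,53,-56,0,-66],[1,53,-56,0,-66],[1,53,-56,80,-66],[1,53,-56,80,-66],[1,53,-56,124,-66],[1,53,-56,124,-66],[1,53,-56,124,-66],[1,53,-56,124,-66],[1,53,-56,124,-66],[1,53,-56,124,-66]]]}}

```text
clock: 4.25
eef_pos: [553.8, -36.8, 59.6]
eef_rot: [3.142, 0.0, 2.723]
wrist_force: [0.5, 0.4, 0.5]
finger_gap: 94.5
```

```bash
python3 - <<'E'
from h import *
c,st=shot("wrist","w3");print(st["clock"],st["eef_pos"],st["eef_rot"],st["joints"])
cv2.imwrite("pics/w3b.png",c["img"][:,:,::-1])
E
```

```text
4.25 [553.77643702 -36.81410722  59.62459707] [3.14151362e+00 2.44985877e-04 2.72253783e+00] [-1.32377696e-01  4.84927907e-01  1.65112551e+00  7.73616850e-06
  1.00528190e+00 -1.28412335e+00]
```

View pics/w3b.png

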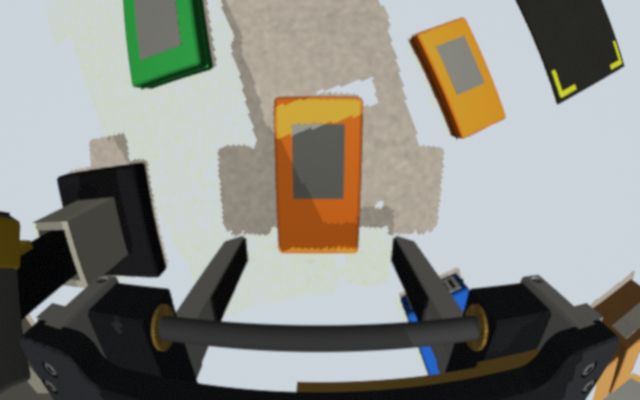

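```bash
python3 - <<'E'
from h import *
c,st=pickle.load(open("w3.pkl","rb"))
w=plane(c,[(275,97),(362,97),(359,251),(279,251)],30,st);T=tool(st)
print(w.round(1).tolist(),w.mean(0))
print(((np.c_[w,[30]*4]-T[:3,3])@T[:3,:3]).round(1))
E
```

```text
[[454.5, -23.3], [477.2, 27.5], [575.2, -14.8], [551.8, -67.3]] [514.68730949 -19.48150124]
[[ 96.2 -28.   29.6]
 [ 96.1  27.6  29.6]
 [-10.6  28.8  29.6]
 [-10.6 -28.7  29.6]]
```

{"name": "send_rows", "arguments": {"newtons": 5, "series": [[[1,3,0,30,0],[1,3,0,48,0],[1,3,0,48,0],[0,3,0,48,0],[0,3,0,48,0],[0,3,0,48,0],[0,3,0,48,0],[0,3,0,48,0],[0,3,0,48,0],[0,3,0,48,0]]]}}

```text
clock: 5.3
eef_pos: [551.2, -35.6, 11.7]
eef_rot: [-3.142, 0.0, 2.726]
wrist_force: [-1.9, 0.2, 5.1]
finger_gap: 58.1
```

{"name": "send_rows", "arguments": {"newtons": 4, "series": [[[0,4,0,-13,0],[0,8,0,-24,0],[0,15,0,-36,0],[0,22,0,-46,0],[0,31,0,-55,0],[0,41,0,-63,0],[0,52,0,-69,0],[0,63,0,-74,0],[0,72,0,-76,0],[0,80,0,-78,0]]]}}

```text
clock: 6.3
eef_pos: [477.2, -2.9, 89.7]
eef_rot: [3.141, 0.0, 2.726]
wrist_force: [-0.0, 0.1, -1.0]
finger_gap: 58.1
```

```bash
python3 - <<'E'
from h import *
st=manip.read_state();print(st["clock"],st["eef_pos"],st["finger_gap"],st["wrist_force"],st["moment"])
c,_=shot("scene","s4");w,_=shot("wrist","w4")
cv2.imwrite("pics/s4b.png",np.hstack([cv2.resize(c["img"][170:260,250:390,::-1],(560,360),interpolation=2),cv2.resize(w["img"][50:,200:440,::-1],(240,350)).repeat(1,0)[:350].copy() if 0 else cv2.resize(w["img"][40:,200:440,::-1],(240,360))]))
E
```

```text
6.3 [477.22782613  -2.92210618  89.72303295] 58.08643298863774 [-0.0467272   0.12648808 -0.99726065] [ 0.01517806 -0.26690558 -0.03232325]
```

View pics/s4b.png

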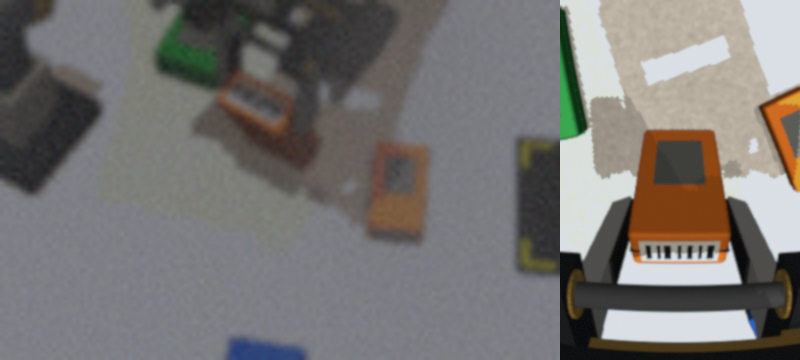

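The case is pivoting, and the barred label shows at the gripped end, so the choice of end was right. I'll continue the arc to upright.

{"name": "send_rows", "arguments": {"newtons": 4, "series": [[[0,8,0,-1,0],[0,16,0,-1,0],[0,23,0,0,0],[0,30,0,1,0],[0,33,0,2,0],[0,33,0,2,0]]]}}

```text
clock: 7.0
eef_pos: [447.3, 10.3, 87.4]
eef_rot: [-3.142, -0.001, 2.726]
wrist_force: [-0.8, 1.0, 2.5]
finger_gap: 57.9
```

```bash
python3 - <<'E'
from h import *
w,st=shot("wrist","w5");print(st["clock"],st["eef_pos"],st["wrist_force"])
cv2.imwrite("pics/w5b.png",w["img"][:,120:520,::-1])
E
```

```text
7.0 [447.25529906  10.32734276  87.36366605] [-0.83914057  1.01956873  2.53716671]
```

View pics/w5b.png

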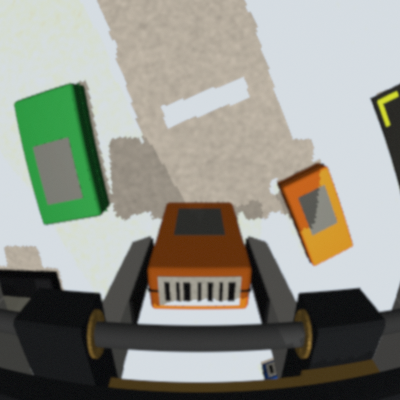

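```bash
cat >> h.py <<'E'
def casetilt(c,st,rows,uc):
    # rows: image rows of top-face -x edge, top-face/label edge, underside/label edge (at image column uc)
    from scipy.optimize import least_squares
    T=tool(st); B=np.array([[-55,30],[55,30],[55,0]],float)
    def pts(p):
        a=p[2]; u=np.array([-np.cos(a),-np.sin(a)])  # case x in tool (x,z); z up=-tool z
        n=np.array([np.sin(a),-np.cos(a)])           # case z axis
        q=np.array([p[0],p[1]])+B[:,:1]*u+(B[:,1:]-15)*n
        return np.c_[q[:,0],0*q[:,0],q[:,1]]@T[:3,:3].T+T[:3,3]
    r=least_squares(lambda p:project(c,pts(p),st)[:,1]-rows,[20,40,1.3])
    return r.x[:2].round(1),np.degrees(r.x[2]).round(1),r.cost.round(2)
E
python3 - <<'E'
from h import *
c,st=pickle.load(open("w5.pkl","rb"))
print(casetilt(c,st,[203,273,307],320))
g=c["img"][195:315,300:304].mean(1).astype(int)
for i in range(0,120): print(195+i,g[i].tolist(),end=" ")
E
```

```text
(array([-21.1,  59.1]), np.float64(82.7), np.float64(0.0))
195 [170, 161, 148] 196 [166, 157, 144] 197 [162, 154, 142] 198 [160, 152, 140] 199 [157, 150, 137] 200 [155, 146, 133] 201 [145, 132, 119] 202 [125, 101, 84] 203 [108, 68, 44] 204 [100, 52, 20] 205 [98, 47, 11] 206 [97, 48, 14] 207 [90, 46, 17] 208 [73, 46, 29] 209 [54, 43, 35] 210 [46, 44, 40] 211 [42, 43, 39] 212 [42, 43, 41] 213 [43, 42, 41] 214 [43, 43, 41] 215 [43, 44, 40] 216 [43, 43, 41] 217 [43, 43, 41] 218 [43, 43, 41] 219 [42, 42, 40] 220 [43, 43, 41] 221 [42, 43, 40] 222 [43, 44, 41] 223 [42, 43, 40] 224 [43, 44, 41] 225 [43, 42, 41] 226 [42, 42, 40] 227 [42, 42, 40] 228 [42, 43, 41] 229 [42, 43, 41] 230 [42, 42, 40] 231 [42, 42, 40] 232 [43, 43, 40] 233 [48, 43, 39] 234 [62, 47, 37] 235 [80, 49, 29] 236 [92, 49, 18] 237 [98, 49, 13] 238 [99, 49, 11] 239 [99, 49, 12] 240 [99, 47, 9] 241 [99, 49, 13] 242 [98, 48, 10] 243 [99, 48, 12] 244 [99, 48, 11] 245 [99, 48, 12] 246 [100, 49, 13] 247 [99, 48, 9] 248 [100, 48, 11] 249 [100, 49, 13] 250 [99, 48, 11] 251 [99, 47, 10] 252 [99, 48, 11] 253 [99, 48, 12] 254 [99, 48,
[... 454 characters left out ...]
] 280 [160, 157, 145] 281 [156, 154, 143] 282 [146, 143, 133] 283 [136, 132, 124] 284 [131, 127, 118] 285 [130, 126, 118] 286 [131, 128, 119] 287 [131, 129, 120] 288 [130, 128, 119] 289 [130, 127, 119] 290 [131, 129, 119] 291 [133, 130, 121] 292 [134, 131, 123] 293 [134, 131, 123] 294 [134, 131, 123] 295 [133, 130, 121] 296 [132, 130, 120] 297 [130, 128, 118] 298 [129, 126, 118] 299 [132, 130, 122] 300 [148, 148, 144] 301 [176, 181, 183] 302 [201, 208, 215] 303 [211, 218, 222] 304 [210, 209, 211] 305 [206, 179, 165] 306 [207, 147, 102] 307 [210, 133, 64] 308 [212, 144, 100] 309 [213, 177, 164] 310 [214, 209, 212] 311 [214, 219, 224] 312 [213, 220, 226] 313 [213, 220, 225] 314 [213, 220, 226]
```

```bash
python3 - <<'E'
from h import *
c,st=pickle.load(open("w5.pkl","rb"))
for r in([202.5,268,308.5],[202.5,268,310]): print(casetilt(c,st,r,320))
# predicted rows when grasp point is on case at x=40,z=20
T=tool(st)
for a in(60,70,80,90,100):
    a_=np.radians(a);u=np.array([-np.cos(a_),-np.sin(a_)]);n=np.array([np.sin(a_),-np.cos(a_)])
    B=np.array([[-55,30],[55,30],[55,0]])-[40,18]; q=np.array([0,-9])+B[:,:1]*u+B[:,1:]*n
    print(a,project(c,np.c_[q[:,0],0*q[:,0],q[:,1]]@T[:3,:3].T+T[:3,3],st)[:,1].round())
E
```

```text
(array([-11.8,  40.9]), np.float64(86.8), np.float64(0.0))
(array([-9.8, 36. ]), np.float64(87.4), np.float64(0.0))
60 [149. 275. 299.]
70 [165. 269. 302.]
80 [182. 263. 303.]
90 [199. 257. 303.]
100 [217. 251. 302.]
```

{"name": "send_rows", "arguments": {"newtons": 25, "series": [[[0,0,0,0,0],[0,0,0,0,0],[0,0,0,-30,0],[0,0,0,-65,0],[0,14,40,-65,0],[0,28,80,-65,0],[0,42,120,-65,0],[0,56,160,-65,0],[0,70,200,-65,0],[0,84,240,-65,0]]]}}

```text
clock: 8.05
eef_pos: [467.6, 265.1, 151.8]
eef_rot: [-3.141, -0.0, 2.726]
wrist_force: [1.7, 0.6, -2.5]
finger_gap: 58.0
```

{"name": "send_rows", "arguments": {"series": [[[0,0,0,0,0],[0,0,0,0,0],[0,0,0,0,0]]]}}

```text
clock: 8.35
eef_pos: [467.7, 262.6, 152.0]
eef_rot: [-3.141, -0.0, 2.725]
wrist_force: [-0.2, 0.1, -3.1]
finger_gap: 57.6
```

```bash
python3 - <<'E'
from h import *
w,st=shot("wrist","w6");print(st["clock"],st["eef_pos"],st["eef_rot"],st["wrist_force"],st["finger_gap"])
cv2.imwrite("pics/w6b.png",cv2.resize(w["img"][:320,60:580,::-1],None,fx=1.5,fy=1.5,interpolation=2))
m=manip.silhouettes("pad",w)
for d in m[:2]: print(d["rect"],d["conf"])
E
```

```text
8.35 [467.72387353 262.61983329 151.99543328] [-3.14063992e+00 -4.47019017e-04  2.72518264e+00] [-0.18839769  0.1002255  -3.10688517] 57.62396193762531
[241.8, 117.0, 156.9, 117.6] 0.97
[265.8, 200.9, 104.2, 111.1] 0.22
```

View pics/w6b.png

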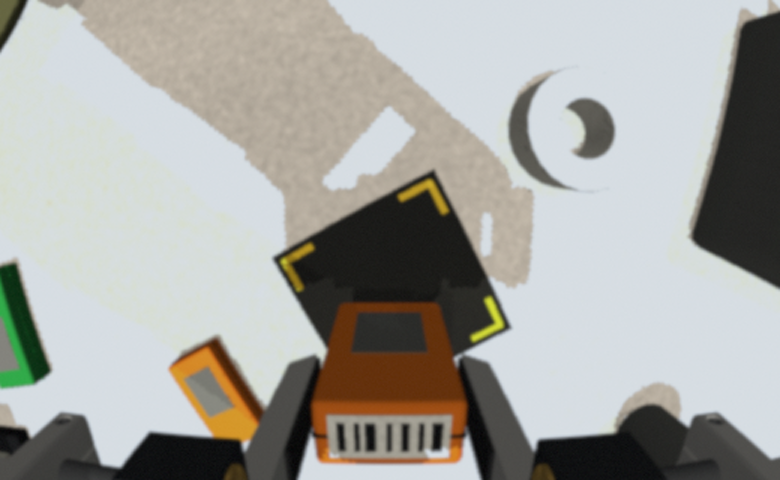

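```bash
python3 - <<'E'
from h import *
c,st=pickle.load(open("w6.pkl","rb"))
w=plane(c,np.array([(434,172),(274,258),(509,327)])/1.5+[60,0],3,st)
print(w.round(1),(w[1]+w[2])/2,[np.hypot(*(w[0]-w[i])).round(1) for i in(1,2)])
ctr=(w[1]+w[2])/2; T=tool(st); print("pad centre in tool",((np.r_[ctr,3]-T[:3,3])@T[:3,:3]).round(1))
E
```

```text
[[403.5 324.7]
 [412.3 197.4]
 [529.4 333.4]] [470.86215561 265.43083309] [np.float64(127.5), np.float64(126.3)]
pad centre in tool [ -1.8   4.  149. ]
```

{"name": "send_rows", "arguments": {"newtons": 25, "series": [[[0,5,4,20,0],[0,5,4,40,0],[0,5,4,50,0],[0,5,4,56,0],[0,5,4,59,0],[0,5,4,60,0],[0,5,4,60,0]]]}}

```text
clock: 9.15
eef_pos: [465.1, 269.3, 92.9]
eef_rot: [3.141, 0.001, 2.726]
wrist_force: [0.1, 1.2, -3.3]
finger_gap: 57.9
```

{"name": "send_rows", "arguments": {"newtons": 3, "series": [[[0,0,0,0,0],[0,0,0,0,0],[0,0,0,1,0],[0,0,0,2,0],[0,0,0,3,0],[0,0,0,3,0]]]}}

```text
clock: 9.75
eef_pos: [465.0, 269.3, 89.8]
eef_rot: [3.141, 0.0, 2.726]
wrist_force: [-1.8, 0.4, 2.4]
finger_gap: 57.9
```

```bash
python3 - <<'E'
from h import *
w,st=shot("wrist","w7");print(st["clock"],st["eef_pos"],st["wrist_force"],st["moment"],st["finger_gap"])
g=w["img"][190:330,300:304].mean(1).astype(int)
d=np.abs(np.diff(g,axis=0)).sum(1); print([(190+i,int(d[i])) for i in range(len(d)) if d[i]>22])
E
```

```text
9.75 [465.01314591 269.29914601  89.77424825] [-1.76355286  0.3737334   2.37425062] [-0.06472548  0.06374969 -0.01759109] 57.879047395482736
[(200, 35), (201, 42), (207, 37), (208, 27), (233, 25), (234, 32), (267, 23), (274, 28), (275, 66), (276, 72), (277, 47), (281, 30), (282, 34), (300, 33), (301, 32), (304, 57), (305, 74), (306, 38), (307, 71), (308, 142), (309, 129), (310, 36), (322, 25), (323, 94), (324, 167), (325, 173), (326, 97)]
```

{"name": "send_rows", "arguments": {"series": [[[0.7,0,0,0,0],[0.75,0,0,0,0],[0.8,0,0,0,0],[0.9,0,0,0,0],[1,0,0,0,0],[1,0,0,0,0],[1,0,0,0,0]]]}}

```text
clock: 10.5
eef_pos: [464.8, 269.2, 89.5]
eef_rot: [-3.142, -0.0, 2.726]
wrist_force: [-0.1, -0.4, -0.2]
finger_gap: 94.0
```

{"name": "send_rows", "arguments": {"series": [[[1,0,0,-20,0],[1,0,0,-60,0],[1,0,0,-100,0],[1,0,0,-150,0],[1,0,0,-150,0],[1,0,0,-150,0]]]}}

```text
clock: 11.1
eef_pos: [465.0, 269.3, 240.1]
eef_rot: [3.14, 0.001, 2.726]
wrist_force: [0.4, 0.7, -1.7]
finger_gap: 93.6
```

```bash
python3 - <<'E'
from h import *
w,st=shot("wrist","w8");print(st["clock"],st["eef_pos"],st["eef_rot"],st["finger_gap"])
c,_=shot("scene","s8")
a=cv2.resize(w["img"][100:330,200:440,::-1],(416,400));b=cv2.resize(c["img"][180:260,355:435,::-1],(400,400),interpolation=2)
cv2.imwrite("pics/w8b.png",np.hstack([a,b]))
for n,x in(("w",w),("s",c)):
    for t in("case","case_label","pad"):
        for d in manip.find_in(t,x)[:3]: print(n,t,d["rect"],round(d["conf"],2))
E
```

```text
11.1 [465.01597449 269.31679086 240.10133114] [3.14018682e+00 1.18325992e-03 2.72578022e+00] 93.59891717204113
w case [194.8, 207.5, 51.9, 43.8] 0.97
w case [76.4, 165.0, 47.6, 73.1] 0.92
w case [288.8, 167.2, 58.9, 51.8] 0.9
w case_label [192.6, 206.4, 58.7, 50.9] 0.98
w case_label [289.8, 166.8, 59.3, 51.9] 0.95
w case_label [71.3, 166.9, 53.9, 72.7] 0.81
w pad [253.6, 118.5, 126.3, 121.8] 0.67
s case [339.1, 204.7, 19.9, 29.4] 0.67
s case_label [389.9, 193.3, 27.4, 33.7] 0.92
s case_label [342.5, 204.6, 14.5, 29.5] 0.84
s case_label [287.1, 164.8, 30.6, 29.1] 0.61
s pad [377.5, 203.1, 44.1, 36.5] 0.8
```

View pics/w8b.png

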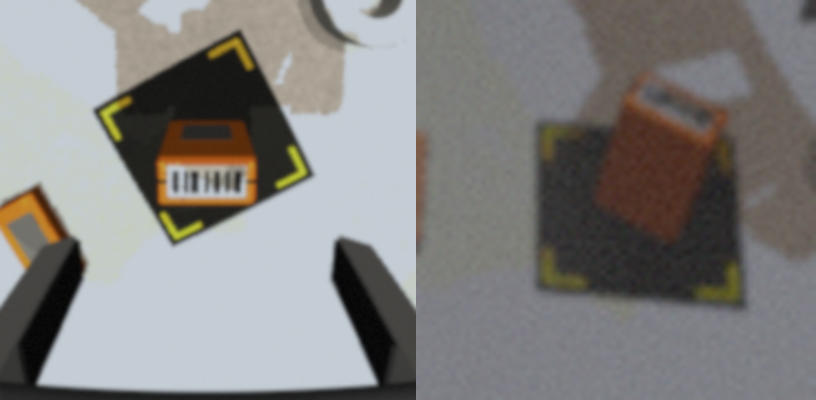

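The case stands upright on the plate with the barred label up and the fingers clear. The label centre is at wrist pixel (319,204). Next I'll view the reader from above.

{"name": "send_rows", "arguments": {"series": [[[1,-268,-422,-40,-9],[1,-268,-422,-40,-9],[1,-268,-422,-40,-9],[1,-268,-422,-40,-9],[1,-268,-422,-40,-9],[1,-268,-422,-40,-9],[1,-268,-422,-40,-9],[1,-268,-422,-40,-9],[1,-268,-422,-40,-9],[1,-268,-422,-40,-9]]]}}

```text
clock: 12.5
eef_pos: [538.6, -221.4, 279.0]
eef_rot: [3.142, -0.0, 2.883]
wrist_force: [0.6, -0.3, -0.2]
finger_gap: 94.6
```

{"name": "send_rows", "arguments": {"series": [[[1,0,0,0,0],[1,0,0,0,0],[1,0,0,0,0]]]}}

```text
clock: 12.8
eef_pos: [538.7, -218.3, 278.8]
eef_rot: [3.141, -0.0, 2.884]
wrist_force: [0.7, 0.5, 0.2]
finger_gap: 94.1
```

```bash
python3 - <<'E'
from h import *
c,st=pickle.load(open("w8.pkl","rb"))
print("label",plane(c,[(319.4,204)],113,st),"pad",plane(c,[(200+u*.577,100+v*.575) for u,v in((240,32),(97,107),(312,174),(174,244))],3,st).mean(0))
w,st=shot("wrist","w9");print(st["clock"],st["eef_pos"],st["eef_rot"])
cv2.imwrite("pics/w9b.png",cv2.resize(w["img"][50:350,190:490,::-1],(600,600),interpolation=2))
for t in("scanner","window","holder"):
    for d in manip.find_in(t,w)[:2]: print(t,d["rect"],round(d["conf"],2))
E
```

```text
label [[469.83715681 267.76578444]] pad [471.01642635 266.39043215]
12.8 [ 538.65542772 -218.29549433  278.75977262] [ 3.14133547e+00 -4.61207547e-04  2.88367666e+00]
scanner [280.4, 76.0, 54.7, 109.6] 0.92
scanner [191.3, 250.5, 73.1, 38.5] 0.54
window [275.7, 79.6, 64.6, 109.1] 0.78
holder [274.4, 93.7, 78.0, 71.6] 0.68
holder [559.8, 61.7, 59.8, 24.9] 0.6
```

View pics/w9b.png

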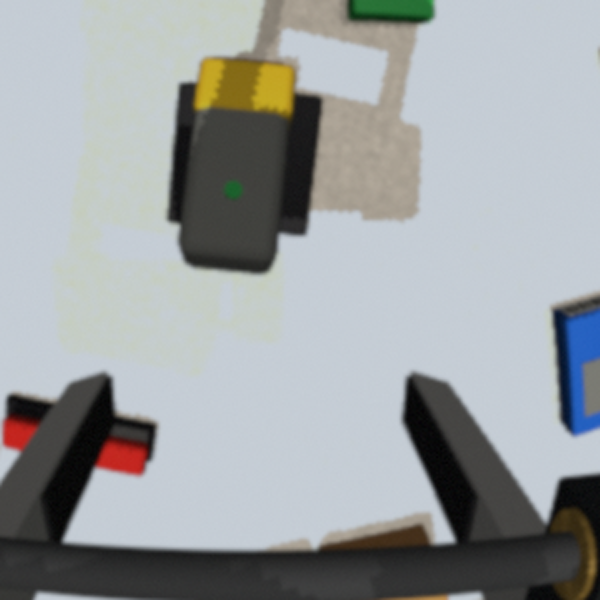

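```bash
python3 - <<'E'
from h import *
from scipy.optimize import least_squares
c,st=pickle.load(open("w9.pkl","rb"))
px=np.array([(201,60),(297,66),(180,258),(276,268)])/2+[190,50]
M=np.array([(-57.9,-22,130.2),(-57.9,22,130.2),(32.7,-22,172.5),(32.7,22,172.5)])
# image left/right assignment: try both
for s in(1,-1):
    def W(p): 
        co,si=np.cos(p[2]),np.sin(p[2]);m=M*[1,s,1];return np.c_[co*m[:,0]-si*m[:,1]+p[0],si*m[:,0]+co*m[:,1]+p[1],m[:,2]+20]
    r=least_squares(lambda p:(project(c,W(p),st)-px).ravel(),[478,-214,-.26])
    print(s,r.x[:2].round(1),np.degrees(r.x[2]).round(1),"rms px",np.sqrt(np.mean(r.fun**2)).round(2),r.fun.round(1))
E
```

```text
1 [ 478.8 -212.5] -20.2 rms px 1.18 [ 0.9 -1.5 -0.9 -0.4 -1.7  1.1  1.6  0.7]
-1 [ 479.2 -212.9] -20.4 rms px 34.35 [ 47.1   3.2 -47.1  -4.   49.1   6.4 -50.1  -3.5]
```

The head shows at crop (237,165), with the nose up-image. The fit gives the reader at (479,-212.5) with yaw -20.3°, at 1.2 px rms. I'll grip the rear of the head, low down.

{"name": "send_rows", "arguments": {"newtons": 30, "series": [[[1,23,-13,40,5.5],[1,23,-13,80,5.5],[1,23,-13,110,5.5],[1,23,-13,130,5.5],[1,23,-13,130,5.5],[0,23,-13,130,5.5],[0,23,-13,130,5.5],[0,23,-13,130,5.5],[0,23,-13,130,5.5],[0,23,-13,130,5.5]]]}}

```text
clock: 14.0
eef_pos: [513.2, -226.0, 149.4]
eef_rot: [-3.142, 0.001, 2.787]
wrist_force: [-0.3, -0.3, -0.3]
finger_gap: 57.3
```

{"name": "send_rows", "arguments": {"series": [[[0,0,0,0,0],[0,0,0,0,0],[0,0,0,0,0]]]}}

```text
clock: 14.3
eef_pos: [513.2, -226.0, 149.1]
eef_rot: [-3.142, 0.0, 2.787]
wrist_force: [0.9, 0.8, 1.4]
finger_gap: 43.7
```

Gripped at 43.7 mm, which matches the 44 mm head. I'll draw it straight up.

{"name": "send_rows", "arguments": {"newtons": 40, "series": [[[0,0,0,0,0],[0,0,0,-15,0],[0,0,0,-35,0],[0,0,0,-55,0],[0,0,0,-75,0],[0,0,0,-95,0],[0,0,0,-115,0],[0,0,0,-130,0],[0,0,0,-130,0],[0,0,0,-130,0]]]}}

```text
clock: 15.3
eef_pos: [513.0, -225.9, 278.1]
eef_rot: [3.141, -0.001, 2.787]
wrist_force: [-0.3, -0.0, -2.0]
finger_gap: 43.8
```

{"name": "send_rows", "arguments": {"newtons": 40, "series": [[[0,0,0,-20,0],[0,0,0,-20,0],[0,0,0,-20,0]]]}}

```text
clock: 15.6
eef_pos: [513.0, -225.9, 297.8]
eef_rot: [3.141, -0.001, 2.787]
wrist_force: [-0.2, -0.3, -1.6]
finger_gap: 43.5
```

```bash
python3 - <<'E'
from h import *
w,st=shot("wrist","w10");print(st["clock"],st["eef_pos"],st["finger_gap"],st["wrist_force"],st["moment"])
for t in("scanner","window"):
    for d in manip.find_in(t,w)[:2]: print(t,d["rect"],round(d["conf"],2))
c,_=shot("scene","s10")
for t in("scanner","window"):
    for d in manip.find_in(t,c)[:2]: print(t,d["rect"],round(d["conf"],2))
E
```

```text
15.6 [ 512.99800111 -225.91073995  297.80141447] 43.50946159983507 [-0.2204786  -0.33620835 -1.58090439] [-0.01272655 -0.23513264 -0.02701623]
scanner [271.8, 90.2, 89.6, 192.5] 0.89
window [274.7, 93.5, 90.9, 188.0] 0.63
window [549.6, 47.9, 60.6, 26.0] 0.62
scanner [221.1, 123.6, 37.6, 51.8] 0.6
window [222.7, 125.9, 35.2, 47.3] 0.65
```

{"name": "send_rows", "arguments": {"newtons": 6, "series": [[[0,0,0,0,0],[0,0,0,0,0],[0,0,0,0,0],[0,0,0,0,0],[0,0,0,0,0]]]}}

```text
clock: 16.4
eef_pos: [513.1, -225.9, 299.0]
eef_rot: [-3.142, 0.0, 2.787]
wrist_force: [0.4, -0.1, -1.8]
finger_gap: 43.8
```

```bash
cat >> h.py <<'E'
def nose(c):
    h=cv2.cvtColor(c["img"],cv2.COLOR_RGB2HSV)[:,230:400]; m=cv2.inRange(h,(20,120,60),(34,255,255))
    n,l,s,ce=cv2.connectedComponentsWithStats(m); i=1+np.argmax(s[1:,4]); return s[i].tolist()
def predict(c,st,P=(36,140)):
    # rows of nose: top-front edge, bottom-front edge, yellow/grey top edge, versus rotation a (deg) about grasp
    T=tool(st); out={}
    for a in range(-10,91,10):
        q=np.radians(a); R2=np.array([[np.cos(q),np.sin(q)],[-np.sin(q),np.cos(q)]]) # (s_x,s_z)->; nose goes down
        d=np.array([-.906,-.423]);n=np.array([-.423,.906]);C=np.array([-5,135])
        B=np.array([C+50*d+18*n,C+50*d-18*n,C-50*d+18*n])-P
        # scanner -x = tool +x, up = -tool z ; rotation taking -x to -z, z to -x
        r=np.c_[B[:,0]*np.cos(q)-B[:,1]*np.sin(q),B[:,0]*np.sin(q)+B[:,1]*np.cos(q)]
        X=np.c_[-r[:,0],0*r[:,0],-11-r[:,1]]
        out[a]=project(c,X@T[:3,:3].T+T[:3,3],st)[:,1].round().tolist()
    return out
E
python3 - <<'E'
from h import *
c,st=pickle.load(open("w10.pkl","rb"));print(nose(c));
for a,r in predict(c,st).items(): print(a,r)
w,st=shot("wrist","w11");print(st["clock"],st["finger_gap"],st["wrist_force"],st["moment"],nose(w))
E
```

```text
[47, 95, 86, 50, 3945]
-10 [95.0, 114.0, 300.0]
0 [97.0, 123.0, 290.0]
10 [104.0, 135.0, 279.0]
20 [114.0, 148.0, 268.0]
30 [126.0, 163.0, 256.0]
40 [140.0, 179.0, 245.0]
50 [155.0, 195.0, 234.0]
60 [171.0, 212.0, 225.0]
70 [188.0, 230.0, 218.0]
80 [206.0, 247.0, 213.0]
90 [224.0, 265.0, 210.0]
16.4 43.80174911126956 [ 0.36606158 -0.09399922 -1.75616936] [-0.00459101 -0.17168001  0.02794064] [48, 97, 84, 49, 3706]
```

{"name": "send_rows", "arguments": {"newtons": 3, "series": [[[0,0,0,0,0],[0,0,0,0,0],[0,0,0,0,0],[0,0,0,0,0],[0,0,0,0,0],[0,0,0,0,0]]]}}

```text
clock: 17.05
eef_pos: [513.1, -226.0, 299.0]
eef_rot: [-3.142, -0.0, 2.787]
wrist_force: [-0.4, -0.1, -1.9]
finger_gap: 44.3
```

```bash
python3 - <<'E'
from h import *
w,st=shot("wrist","w12");print(st["clock"],st["finger_gap"],st["wrist_force"],st["moment"],nose(w))
E
```

```text
17.05 44.26445934544417 [-0.41197323 -0.11893669 -1.94108212] [ 0.02084425 -0.15072501  0.05212108] [57, 155, 64, 22, 1003]
```

{"name": "send_rows", "arguments": {"newtons": 3, "series": [[[0,0,0,0,0],[0,0,0,0,0],[0,0,0,0,0],[0,0,0,0,0],[0,0,0,0,0]]]}}

```text
clock: 17.6
eef_pos: [513.1, -226.0, 299.0]
eef_rot: [3.142, 0.0, 2.787]
wrist_force: [0.8, -0.2, -1.6]
finger_gap: 44.0
```

```bash
python3 - <<'E'
from h import *
w,st=shot("wrist","w13");print(st["clock"],st["finger_gap"],st["wrist_force"],st["moment"],nose(w))
cv2.imwrite("pics/w13b.png",cv2.resize(w["img"][50:350,170:470,::-1],(600,600),interpolation=2))
E
```

```text
17.6 43.98288327341144 [ 0.80210647 -0.17008337 -1.62333074] [-0.00221798 -0.10862901 -0.03254311] [57, 155, 64, 22, 1005]
```

View pics/w13b.png

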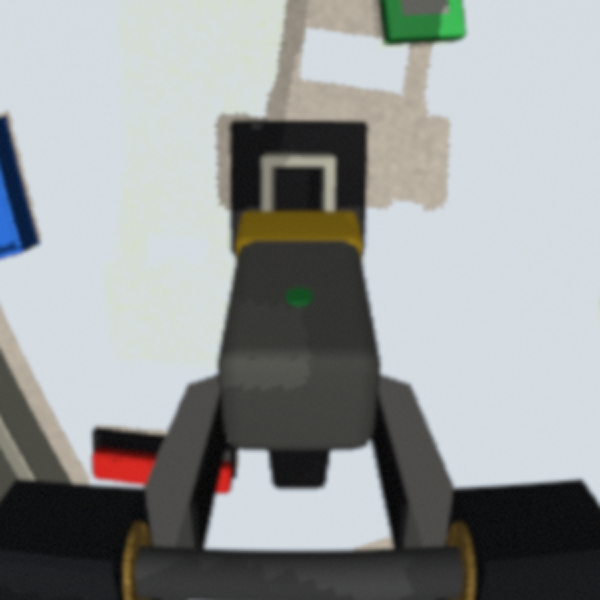

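```bash
cat >> h.py <<'E'
def headfit(c,st,rows):
    from scipy.optimize import least_squares
    T=tool(st); d=np.array([-.906,-.423]);n=np.array([-.423,.906])
    def f(p):
        q=p[2]; B=np.array([50*d+18*n,-50*d+18*n,-50*d-18*n])
        r=np.c_[B[:,0]*np.cos(q)-B[:,1]*np.sin(q),B[:,0]*np.sin(q)+B[:,1]*np.cos(q)]
        X=np.c_[p[0]-r[:,0],0*r[:,0],p[1]-r[:,1]]
        return project(c,X@T[:3,:3].T+T[:3,3],st)[:,1]-rows
    r=least_squares(f,[20,10,.9]); return r.x[:2],np.degrees(r.x[2]),r.cost
E
python3 - <<'E'
from h import *
c,st=pickle.load(open("w13.pkl","rb"))
for rows in([155,227.5,273.5],[154.5,227.5,272.5],[155.5,226.5,274]): print(headfit(c,st,rows))
E
```

```text
(array([19.61782036, 41.7370757 ]), np.float64(49.3999453111296), np.float64(8.481832452936319e-27))
(array([19.30588418, 44.04854083]), np.float64(48.78330680875341), np.float64(5.2506581851510546e-27))
(array([20.2162737 , 39.27536085]), np.float64(50.385951705168644), np.float64(2.4233807008389483e-27))
```

The reader hangs still, with the nose at crop row 210 (pixel row 155). That puts it about 50° round, roughly 15° short of straight down. I'll increase the margin by easing the handle onto the fixed sleeve's rim, then clamping.

{"name": "send_rows", "arguments": {"newtons": 4, "series": [[[0,20,0,0,0],[0,45,0,0,0],[0,65,0,20,0],[0,72,0,45,0],[0,72,0,70,0],[0,72,0,90,0],[0,72,0,95,0],[0,72,0,95,0]]]}}

```text
clock: 18.45
eef_pos: [445.6, -200.9, 204.0]
eef_rot: [3.142, -0.001, 2.787]
wrist_force: [-0.3, -0.3, -1.8]
finger_gap: 44.1
```

{"name": "send_rows", "arguments": {"newtons": 4, "series": [[[0,0,0,5,0],[0,0,0,10,0],[0,0,0,15,0],[0,0,0,20,0],[0,0,0,25,0],[0,0,0,30,0],[0,0,0,35,0],[0,0,0,40,0],[0,0,0,45,0],[0,0,0,45,0]]]}}

```text
clock: 19.45
eef_pos: [445.3, -200.8, 158.2]
eef_rot: [3.141, -0.001, 2.787]
wrist_force: [1.1, -0.1, -1.6]
finger_gap: 43.8
```

{"name": "send_rows", "arguments": {"newtons": 40, "series": [[[0,0,0,0,0],[0,0,0,0,0],[0,0,0,0,0],[0,0,0,-20,0],[0,0,0,-60,0],[0,0,0,-100,0],[0,0,0,-140,0],[0,0,0,-140,0],[0,0,0,-140,0]]]}}

```text
clock: 20.35
eef_pos: [445.6, -200.9, 298.9]
eef_rot: [-3.141, 0.001, 2.787]
wrist_force: [0.2, 0.3, -1.7]
finger_gap: 43.4
```

```bash
python3 - <<'E'
from h import *
w,st=shot("wrist","w14");print(st["clock"],st["eef_pos"],st["eef_rot"],st["finger_gap"],st["wrist_force"],st["moment"],nose(w),nose(pickle.load(open("w13.pkl","rb"))[0]))
g=cv2.GaussianBlur(w["img"],(3,3),0)[120:300,318:322].mean(1)
d=np.abs(np.diff(g,axis=0)).sum(1);print([(120+i,int(v)) for i,v in enumerate(d) if v>10])
E
```

```text
20.35 [ 445.6208739  -200.949802    298.94155828] [-3.14147709e+00  8.50264696e-04  2.78695506e+00] 43.391648835159366 [ 0.19785026  0.3391873  -1.73246927] [ 0.05407209 -0.10337081 -0.0303039 ] [59, 180, 61, 16, 519] [57, 155, 64, 22, 1005]
[(152, 11), (154, 12), (155, 56), (156, 108), (157, 131), (158, 92), (159, 24), (160, 10), (172, 19), (173, 40), (174, 46), (175, 32), (176, 12), (178, 15), (179, 21), (180, 17), (186, 26), (187, 34), (188, 23), (196, 11), (197, 14), (198, 13), (199, 14), (200, 18), (202, 14), (203, 20), (204, 15), (213, 10), (214, 14), (215, 15), (216, 16), (217, 15), (218, 12), (239, 13), (240, 12), (270, 16), (271, 25), (272, 32), (273, 22)]
```

The nose edge moved from row 155 to about 179, so the head is about 65° round and the window looks straight down. Now I'll carry it over to the case.

{"name": "send_rows", "arguments": {"newtons": 45, "series": [[[0,4,15,0,0],[0,14,48,0,0],[0,25,88,0,0],[0,36,128,0,0],[0,48,168,0,0],[0,59,208,0,0],[0,70,248,0,0],[0,81,288,0,0],[0,93,328,0,0],[0,104,368,0,0]]]}}

```text
clock: 21.4
eef_pos: [474.8, 182.7, 297.8]
eef_rot: [-3.141, -0.002, 2.787]
wrist_force: [1.1, -0.3, -1.9]
finger_gap: 43.4
```

{"name": "send_rows", "arguments": {"series": [[[0,11,38,0,0],[0,18,64,0,0],[0,22,78,0,0],[0,22,80,0,0],[0,22,80,0,0],[0,22,80,0,0],[0,22,80,10,0],[0,22,80,20,0],[0,22,80,25,0],[0,22,80,25,0]]]}}

```text
clock: 22.4
eef_pos: [482.8, 262.6, 272.9]
eef_rot: [-3.14, -0.001, 2.787]
wrist_force: [0.4, 0.1, -2.0]
finger_gap: 43.6
```

```bash
python3 - <<'E'
from h import *
w,st=shot("wrist","w15");print(st["clock"],st["eef_pos"],st["finger_gap"],st["wrist_force"],st["moment"],nose(w))
T=tool(st);print("front top edge pred",project(w,np.array([[31,-22,79],[31,22,79],[13,0,79]])@T[:3,:3].T+T[:3,3],st).round(), "label pred",project(w,[[470,267.3,113]],st).round())
c,_=shot("scene","s15");t,_=shot("top","t15")
for x in(c,t):
  for n in("scanner","case","case_label"): print(n,[(d["rect"],round(d["conf"],2)) for d in manip.find_in(n,x)[:3]])
cv2.imwrite("pics/w15b.png",np.hstack([cv2.resize(w["img"][60:340,190:450,::-1],(371,400)),cv2.resize(c["img"][160:260,350:450,::-1],(400,400),interpolation=2)]))
E
```

```text
22.4 [482.78091629 262.5863533  272.85969193] 43.5762248431506 [ 0.42294496  0.06108699 -2.02740746] [ 0.03206069 -0.11515723 -0.01886818] [58, 180, 63, 16, 488]
front top edge pred [[292. 179.]
 [346. 179.]
 [319. 200.]] label pred [[319. 179.]]
scanner [([390.0, 154.9, 37.5, 63.8], 0.72)]
case [([390.3, 196.8, 27.4, 33.1], 0.87), ([341.9, 203.4, 17.2, 30.7], 0.87), ([288.4, 162.2, 29.8, 31.5], 0.64)]
case_label [([340.3, 204.8, 16.7, 28.3], 0.91), ([289.1, 163.6, 28.1, 29.6], 0.85), ([392.5, 199.5, 24.6, 26.6], 0.5)]
scanner []
case [([325.4, 229.9, 20.3, 37.9], 0.93), ([276.2, 198.0, 9.9, 24.1], 0.7), ([245.6, 208.7, 8.4, 9.7], 0.48)]
case_label [([281.3, 198.8, 10.7, 24.0], 0.81), ([324.3, 228.6, 24.6, 38.3], 0.57)]
```

View pics/w15b.png

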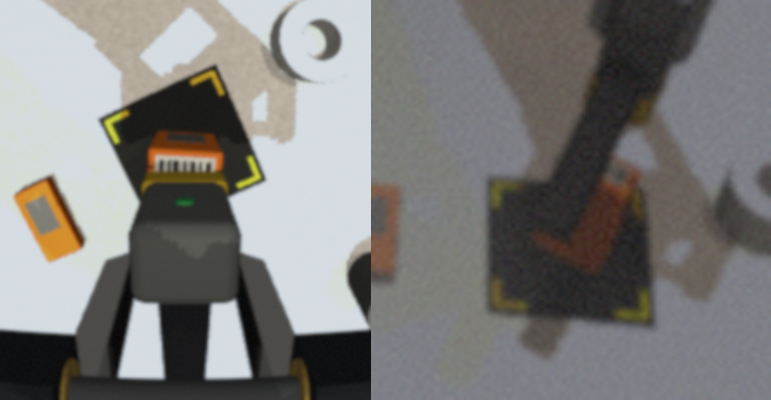

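The wrist view shows the nose over the label: the front edge is at row 180 against 179 predicted, and the label is centred in the column. The case still stands, and nothing touches it. I'll let it settle, then hand in.

{"name": "send_rows", "arguments": {"series": [[[0,0,0,0,0],[0,0,0,0,0],[0,0,0,0,0],[0,0,0,0,0],[0,0,0,0,0]]]}}

```text
clock: 23.35
eef_pos: [483.0, 262.9, 274.0]
eef_rot: [-3.142, 0.0, 2.787]
wrist_force: [0.5, -0.2, -2.4]
finger_gap: 43.9
```

```bash
python3 - <<'E'
from h import *
w,st=shot("wrist","w16");print(st["clock"],st["eef_pos"],st["wrist_force"],np.abs(st["qd"]).max(),nose(w))
print(manip.sign_off())
E
```

```text
23.35 [483.03785179 262.92215581 273.99292077] [ 0.45449904 -0.18156379 -2.42898995] 0.003298361098086818 [58, 180, 63, 16, 494]
the job is handed in; nothing more can be done
None
```

The job is handed in at 23.4 s. The orange case stands label-up on the plate, and the reader is held above it with the window pointing down. `sign_off()` gives no verdict, so this rests on my own checks.

**What I did:** I gripped the large orange case near its label end, pivoted it upright on the table, set it on the plate and let go. I drew the reader straight up out of its holder and loosened the grip so it swung nose-down. I then eased its handle onto the sleeve rim to finish the turn, clamped it and carried it over the label.

**Last checks:**
- **Case:** upright in the wrist and scene views. The label measured about 2 mm from the plate's centre after release.
- **Reader angle:** about 65° round from the nose-edge position, so the window should look straight down to within a few degrees. The edge was at row 180 against a predicted 179, and it did not change over the last second.
- **Stillness and contact:** the arm was still. The wrist force was about 2 N, close to the reader's own weight, and I saw no contact with the case.

**One disagreement:** the window should be about 8 cm above the label by geometry. The nose looked about 60 px wide against 54 predicted, which would put it nearer 10 cm. Both are within the allowed 35 to 150 mm.

**Bystanders:** I touched none of them knowingly, but I did not re-measure their positions at the end.

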